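Close the sample pot and latch it with its ball knob

ROBOT

A 6-joint arm with a two-finger parallel gripper is mounted at the origin on a cart in front of the work surface, level with it; the furniture and walls round the work are solid. World frame = base frame: x ahead of the robot, y to its left, z up, the work surface at z = 0. Lengths are in mm, angles in rad, forces in N, time in s.
With the tool pointing down it reaches from about 400 to 925 mm from the base axis. Payload 12.5 kg.
Tool frame: the origin (TCP) lies between the finger pads; the fingertips stand 11 mm ahead of it and the grasp point (between the pads) lies 8 mm behind it; y points along the fingers, x is the direction in which the jaws open and shut, and the axes are right-handed (so a half turn about y gives the same grasp; the last joint's range is limited). The gripper opens to 95 mm and grips with 3 to 60 N. Pads are 20 mm wide; open, the fingers measure 119 mm over their backs; the gripper's body (75 mm by 180 mm) begins 59 mm behind the grasp point.
Start: joints at [-1.269, 0.491, 1.559, -0, 1.092, -0.106], TCP at [247.893, -573.755, 225.661] pointing down, gripper open.
Joint ranges: [-3.1, 3.1], [-0.84, 2.19], [0.05, 2.79], [-1.13, 4.28], [0.06, 2.93], [-2.69, 2.69]. Speed limits (rad/s): [2.22, 2.22, 2.79, 3.14, 3.14, 3.14].

INTERFACE

Orientations are given as [roll, pitch, yaw] about the fixed x, y, z axes, in that order (R = Rz(yaw) Ry(pitch) Rx(roll)).
In Python, from cell import env gives the robot as it stands.
- The arm moves only by the tool jog_arm, never from a script. Its argument "series" is a list of rows, each an object of numbers: "dx", "dy", "dz": the shift along the world's x, y, z in m; "rx", "ry", "rz": the turn, a rotation vector about the world's x, y, z in degrees; "gripper": the opening, from 0 (shut) to 1 (fully open). A call has 1 to 12 rows; each row shifts and turns the commanded pose from where the row before left it; what a row does not reach is not made up. A row lasts 1/10 s, in which the tool goes at most 50 mm and 8.59 degrees, less where a joint would pass 70% of its speed; a pose out of reach is approached as far as the arm can. A call is refused whole if a number of a shift passes 0.05 or a number of a turn 8.59, either way. A call with a gripper value outside its range is refused whole. The fingers move at their own pace and stop on an object; the grip force is fixed at half the most. Time passes only in rows, so rows that do not move let the fingers close. It gives the time, the measured TCP pose, the force and the opening at its end, in the units of the state.
- env.state(): the state, without advancing time (a new reading comes with each control period).
- env.read_camera(name): name is "side" or "top" or "wrist"; returns the picture (420x560x3 uint8, red, green, blue); there is no depth.
- env.camera_info(name): a dict with "camera_matrix" (3x3 intrinsics, pixels), "R" (3x3) and "t" (3): a world point X has camera coordinates R X + t; the wrist camera has in their place "mount" (4x4, takes a point from camera to tool coordinates, whose origin is the TCP and whose axes are the tool frame's). Camera axes: x right, y down, z forward; pixel columns grow to the right and rows downward; lengths in mm; the calibration is good to about 2 mm. A picture is of the moment at which its call begins: read the wrist's pose just before it. camera_info takes no time and is no camera call.
- env.job_done(): hands the job in, once; it reports no verdict.
The state is a dict: "t": time; "joints": joint angles; "qvel": joint speeds; "tau": joint torques, N m; "eef_pos": TCP position; "tcp_rot": TCP orientation; "ft_force": force on the tool from outside, world axes, zero at the start; "moment": the same for the moment, N m; "opening": opening from 0.0 (shut) to 1.0 (fully open).
Only numpy, scipy, OpenCV 4.12 (cv2) and the standard library are available. Lean on these libraries where they do the work, as an engineer would, in place of code of your own. Each camera call takes 0.05 s, during which the arm holds its last target.

TASK

Close the sample pot: set its clear cover (do not drop it) into the pot's mouth so that it sits flat and centred, then turn the smooth black ball knob, which slips unless gripped across its widest part, until the red latch bar lies across the cover and points straight at the cover's blue handle. Move the bar only by turning the ball knob, let go of everything, and leave the vial, the green-lidded tub and the loose sherd standing nearby where they are.

Things in the scene. Friction and masses are not known exactly. Their poses are not given: they have to be found in the camera images.
- pot_mouth (a point): centre of the sample pot's open mouth, at rim height (48 mm above the table). Round grey pot, 112 mm across, 40 mm tall, wall 6 mm (mouth 100 mm across, 36 mm deep), fixed on an aluminium base plate 136 x 264 x 8 mm fixed to the table; a small sherd lies in it. z up; +y of this frame points from the pot to the latch pivot, 110 mm away.
- cover_handle (a point): grip point on the cover's upright blue handle: a cylinder 24 mm across, 36 mm tall above the clear plate (foot flange 32 mm across, 3 mm high). The point is on the axis, 24 mm above the plate, 12 mm below the handle's top, 36 mm above the plug's underside. It starts 36 mm above the table; seated in the pot it is 30 mm above the rim. z is the cover's axis, up.
- ball_center (a point): centre of the smooth black ball knob, 43 mm across, 108 mm above the table, on the latch's vertical axis (turns in place). Polished, very slippery (friction 0.03) except at its matte grey waist, a belt 8 mm high round the middle (friction 0.5): it slips unless gripped across its widest part. Below: a 12 mm stem (collar 20 mm across, 20 to 28 mm below this point), then the bar, top 44 mm below.
- ball_knob (a joint): angle of ball knob and latch bar, which turn as one. 0: the bar points straight at the pot's centre (latched). Grows anticlockwise seen from above; starts at 1.0 to 1.9 rad (bar swung clear, away from the robot) and is closed by turning clockwise. Runs from -0.7 to 2.3 rad with no click or stop at 0; stays where it is left; takes about 0.18 N m to turn.
- bar_tip (a point): free end of the latch bar, at mid thickness, 61 mm above the table and 78 mm from the pivot axis. The bar is a red flat, 18 mm wide and 6 mm thick, that passes 4 mm above the seated cover. If it already lies over the pot the cover cannot be put on. The robot must not push the bar itself.
- vial: bystander: small capped glass vial, 23 mm across, 51 mm tall, standing behind the work, 30 to 70 mm in front of the tall white light box (0.4 m tall, fixed; the arm must not press on it); origin under its centre.
- tub: bystander: white tub with a lime green lid, 49 mm across, 30 mm tall, at the right of the work; origin under its centre.
- sherd: bystander: loose brown pottery sherd, 37 x 43 x 11 mm, on the robot's side near the latch; origin under its centre.
- cover: the loose cover: round clear plate 112 mm across, 6 mm thick, about 0.15 kg; below it a plug 93 mm across and 6 mm deep, bevelled below, enters the pot's mouth with 3.5 mm of play all round. It starts lying plug down on the table. Origin at the centre of the plug's underside, 36 mm below the handle's grip point.

How it is judged (in metres and radians):
On the way:
1. the cover sits flat and centred in the pot's mouth, let go, with the latch bar still clear of it (horizontal distance between cover_handle and pot_mouth below 0.008 m and z of cover_handle in the frame of pot_mouth between 0.026 and 0.034 m and angle between cover_handle's own z axis and vertical below 0.05 rad and contact force between the fingers and cover below 0.1 N and value of joint ball_knob above 0.7 rad), for 0.2 s.
At the end, for the whole second after the job is handed in: The cover sits in the pot's mouth, centred within 8 mm, its handle point 26 to 34 mm above the rim and level within 0.05 rad, at rest; the latch bar is at rest over it, within 0.16 rad (9 degrees) of pointing at the pot's centre (horizontal distance between cover_handle and pot_mouth below 0.008 m and z of cover_handle in the frame of pot_mouth between 0.026 and 0.034 m and angle between cover_handle's own z axis and vertical below 0.05 rad and value of joint ball_knob between -0.16 and 0.16 rad and linear speed of cover below 0.02 m/s and velocity of joint ball_knob between -0.05 and 0.05 rad/s); the robot touches nothing.
It fails at once if the robot pushes the latch bar itself instead of turning the ball knob (contact force between any of the fingers, the arm and ball_knob_c3 above 1 N or contact force between any of the fingers, the arm and ball_knob_c4 above 1 N).
It fails at once if the cover is dropped (falls free faster than 0.6 m/s) (contact force between the fingers and cover below 0.1 N and linear speed of cover above 0.6 m/s).
It fails at once if the vial is moved by more than 30 mm or knocked over (distance of vial from where it was at the start of the episode above 0.03 m or angle between vial's own z axis and vertical above 0.6 rad).
It fails at once if the tub is moved by more than 30 mm or knocked over (distance of tub from where it was at the start of the episode above 0.03 m or angle between tub's own z axis and vertical above 0.6 rad).
It fails at once if the loose sherd is moved by more than 30 mm or knocked over (distance of sherd from where it was at the start of the episode above 0.03 m or angle between sherd's own z axis and vertical above 0.6 rad).
It also fails if it takes over 58 s, if anything falls off the work surface, if the arm or the gripper's body presses on something with over 40 N, if the wrist force passes 120 N, or if a joint passes its speed limit or range.

## Working session

There is one attempt and no reset: what is moved stays moved. The work goes in short steps, Python scripts to look and compute and a tool call to move; the robot and the scene stay as the last step left them, time stands still between calls to the robot, and variables do not carry over. Pictures are saved under pics/ and viewed, and the job is handed in when it is done.

Besides the shell and the picture viewer there is one more tool, called after "Emit:" as a command line: name --argument value ..., lists and objects as JSON in quotes. jog_arm: Moves the arm, as the interface text tells. Its arguments: {"type":"object","properties":{"series":{"type":"array"}},"required":["series"]}

```bash
mkdir -p pics; ls
python3 - <<'E'
from cell import env
import cv2
print(env.state())
for n in ["side","top","wrist"]:
    im=env.read_camera(n); cv2.imwrite(f"pics/{n}0.png",im[:,:,::-1])
    print(n,env.camera_info(n))
E
```

```text
pics
{'t': 0.0, 'joints': array([-1.26858805e+00,  4.91564446e-01,  1.55944125e+00, -2.13677820e-05,
        1.09171859e+00, -1.05589233e-01]), 'qvel': array([ 0.00091322,  0.00252533, -0.00075236,  0.00126331, -0.00080453,
       -0.00079061]), 'tau': array([-1.20783579e-04, -6.12645078e+01, -2.58183450e+01,  6.93712919e-02,
        4.82155848e-02, -1.51676049e-04]), 'eef_pos': array([ 247.82047881, -573.51438712,  225.06153695]), 'tcp_rot': array([-1.57069591e+00,  1.12732347e-03, -1.16298890e+00]), 'ft_force': array([-0.50832659,  0.43222888, -0.04123628]), 'moment': array([ 0.03881192,  0.02458641, -0.01231126]), 'opening': 1.000639131134107}
side {'camera_matrix': array([[538.01354345,   0.        , 273.81571443],
       [  0.        , 538.01354345, 209.00435383],
       [  0.        ,   0.        ,   1.        ]]), 'R': array([[-0.99985861,  0.00769997,  0.01494919],
       [-0.00635969,  0.64981602, -0.76006493],
       [-0.0155667 , -0.76005253, -0.64967517]]), 't': array([ 465.88540442,  209.998273  , 1096.00690923])}
top {'camera_matrix': array([[502.63174213,   0.        ,
[... 195 characters left out ...]
.96174603e-01, -2.06042796e-02, -8.49212776e-02],
       [ 8.48953716e-02,  2.13035442e-03, -9.96387594e-01]]), 't': array([-241.34103191,  500.03373411, 1092.47595615])}
wrist {'camera_matrix': array([[311.88459793,   0.        , 276.99079964],
       [  0.        , 311.88459793, 207.50490559],
       [  0.        ,   0.        ,   1.        ]]), 'mount': array([[ 9.99999900e-01, -4.19809035e-04,  1.53489970e-04,
         7.02125951e-01],
       [-2.71825798e-04, -2.98555066e-01,  9.54392371e-01,
        -1.59316933e+02],
       [-3.54837332e-04, -9.54392318e-01, -2.98555150e-01,
         8.50159440e+01],
       [ 0.00000000e+00,  0.00000000e+00,  0.00000000e+00,
         1.00000000e+00]])}
```

View pics/top0.png

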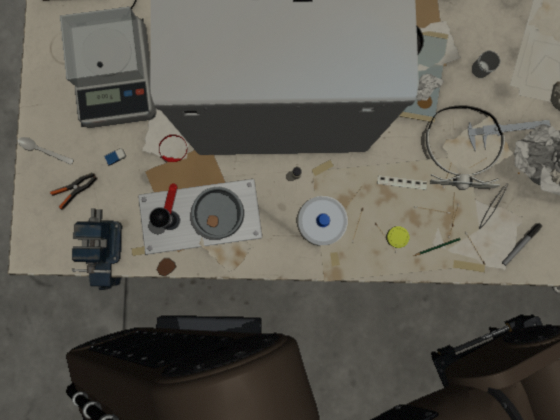

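View pics/side0.png

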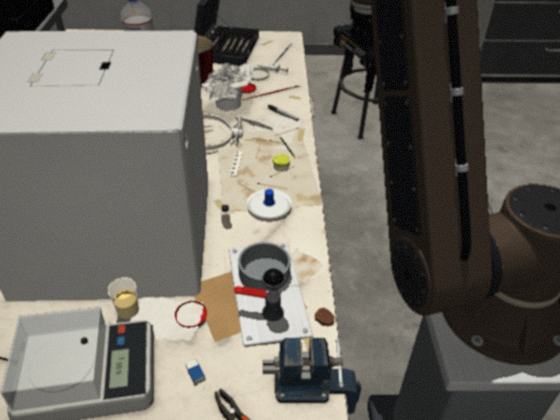

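View pics/wrist0.png

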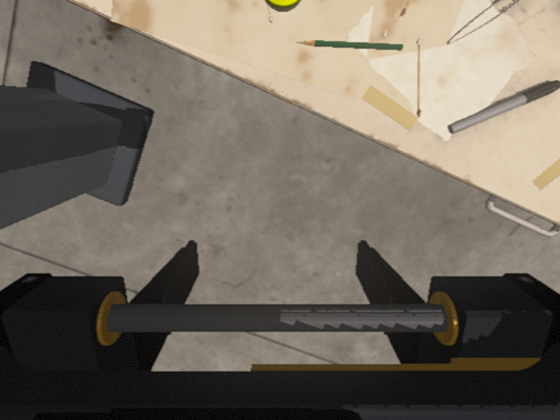

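```bash
cat > h.py <<'E'
import numpy as np, cv2
from cell import env
def ray(name,u,v,z,st=None):
    """pixel -> world point at height z"""
    c=env.camera_info(name);K=c["camera_matrix"]
    d=np.linalg.inv(K)@[u,v,1]
    if "R" in c: R=c["R"].T; o=-R@c["t"]
    else:
        from scipy.spatial.transform import Rotation as Ro
        T=Ro.from_euler('xyz',st["tcp_rot"]).as_matrix(); M=c["mount"]
        R=T@M[:3,:3]; o=T@M[:3,3]+st["eef_pos"]
    w=R@d
    return o+w*(z-o[2])/w[2]
def proj(name,X,st=None):
    c=env.camera_info(name);K=c["camera_matrix"]
    if "R" in c: p=c["R"]@np.array(X)+c["t"]
    else:
        from scipy.spatial.transform import Rotation as Ro
        T=Ro.from_euler('xyz',st["tcp_rot"]).as_matrix(); M=c["mount"]
        p=M[:3,:3].T@(T.T@(np.array(X)-st["eef_pos"])-M[:3,3])
    p=K@p; return p[:2]/p[2]
E
python3 - <<'E'
from h import *
t=cv2.imread("pics/top0.png"); 
cv2.imwrite("pics/t1.png",cv2.resize(t[140:280,130:330],None,fx=4,fy=4,interpolation=cv2.INTER_CUBIC))
s=cv2.imread("pics/side0.png"); 
cv2.imwrite("pics/s1.png",cv2.resize(s[180:350,190:345],None,fx=3.5,fy=3.5,interpolation=cv2.INTER_CUBIC))
for n,im in(("top",t),("side",s)):
    h=cv2.cvtColor(im,cv2.COLOR_BGR2HSV)
    for nm,lo,hi in(("blue",(105,120,60),(130,255,255)),("red",(0,150,80),(8,255,255)),("lime",(25,120,100),(40,255,255))):
        N,l,st,c=cv2.connectedComponentsWithStats(cv2.inRange(h,lo,hi))
        print(n,nm,[(st[i].tolist(),c[i].round(1).tolist()) for i in range(1,N) if st[i,4]>20])
E
```

```text
top blue [([318, 214, 11, 13, 111], [323.2, 219.6])]
top red [([136, 89, 8, 6, 37], [139.4, 91.2]), ([162, 156, 19, 6, 57], [170.5, 159.2]), ([165, 183, 12, 30, 197], [170.4, 196.4])]
top lime [([388, 227, 21, 21, 358], [397.9, 236.8])]
side blue [([264, 189, 10, 16, 120], [268.8, 197.2]), ([117, 336, 8, 10, 39], [120.4, 340.6]), ([189, 366, 15, 15, 120], [195.7, 372.5])]
side red [([242, 84, 13, 8, 66], [248.1, 87.9]), ([234, 287, 32, 10, 217], [250.3, 291.0]), ([199, 307, 8, 18, 60], [203.3, 315.3]), ([118, 325, 7, 9, 51], [121.0, 329.0])]
side lime [([273, 154, 17, 12, 148], [281.1, 159.7])]
```

View pics/t1.png

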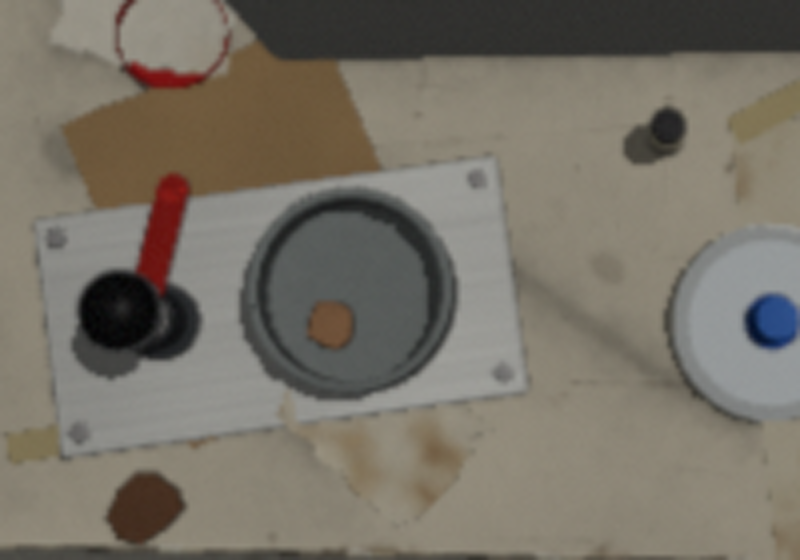

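View pics/s1.png

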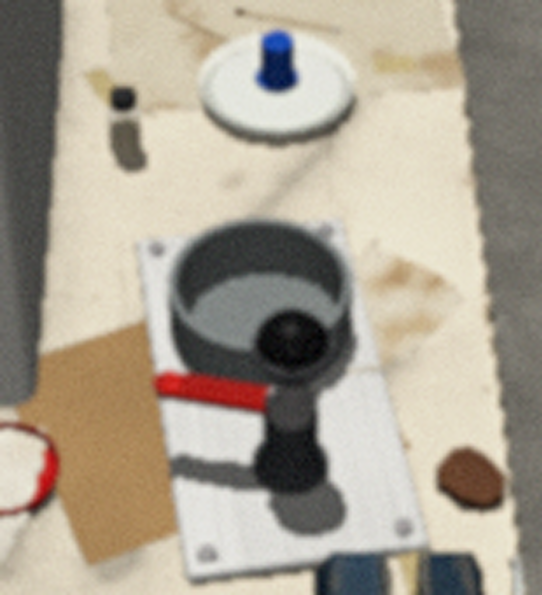

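Run:
```python
from h import *
def T(u,v,z): return ray("top",130+(u+.5)/4-.5,140+(v+.5)/4-.5,z)
def S(u,v,z): return ray("side",190+(u+.5)/3.5-.5,180+(v+.5)/3.5-.5,z)
np.set_printoptions(precision=1,suppress=True)
c=[T(*p,8) for p in((56,237),(477,179),(503,372),(79,432))]
print("screws",c,"mean",np.mean(c,0))
ax=(c[0]+c[3]-c[1]-c[2])/2; print("axis +y dir",ax/np.linalg.norm(ax),np.linalg.norm(ax),np.degrees(np.arctan2(ax[1],ax[0])))
cs=[S(*p,8) for p in((157,247),(325,231),(404,526),(207,553))]; print("side screws",cs,np.mean(cs,0))
print("pot top",T(348.5,291,48), "side", S(260,293,48))
print("ball top",T(119.5,309.5,108),"side",S(292,338,108))
print("handle top disc",T(773,320,48),"side top",S(278,42,48))
print("plate cover", T(668,322,12), "side", S(278,85,12))
print("tip top",T(174,185,64),"side",S(163,384,64))
print("vial",T(667,126,51),"tub",ray("top",398,237,30),"sherd",T(145,507,8))
print("lightbox front",T(300,55,0),"table edge",T(300,548,0))
```

```text
screws [array([515.4,  71.5,   8. ]), array([ 553. , -163.9,    8. ]), array([ 444.9, -181.2,    8. ]), array([406.6,  53.9,   8. ])] mean [480.  -54.9   8. ]
axis +y dir [-0.2  1.   0. ] 238.31567603458473 99.16351073799885
side screws [array([ 553.1, -166. ,    8. ]), array([ 444.9, -181.4,    8. ]), array([405.7,  51.7,   8. ]), array([514.5,  70.1,   8. ])] [479.6 -56.4   8. ]
pot top [485.6 -98.6  48. ] side [486.6 -87.5  48. ]
ball top [469.6  10.4 108. ] side [469.    3.1 108. ]
handle top disc [ 474.7 -327.9   48. ] side top [ 475.7 -327.2   48. ]
plate cover [ 474.5 -272.6   12. ] side [ 475.3 -323.7   12. ]
tip top [539.3  -5.6  64. ] side [540.1  -2.2  64. ]
vial [ 578.6 -268.8   51. ] tub [ 441.1 -494.2   30. ] sherd [365.9  15.6   8. ]
lightbox front [623.1 -60.8   0. ] table edge [344.7 -70.    0. ]
```

Emit:
jog_arm --series '[{"dx": 0.025, "dy": 0.025, "rz": 7}, {"dx": 0.025, "dy": 0.025, "rz": 7}, {"dx": 0.025, "dy": 0.025, "rz": 7}, {"dx": 0.025, "dy": 0.03}, {"dx": 0.03, "dy": 0.03}, {"dx": 0.03, "dy": 0.03}, {"dx": 0.03, "dy": 0.03}, {"dx": 0.02, "dy": 0.03}, {"dx": 0.017, "dy": 0.02}, {"dx": 0}, {"dx": 0}, {"dx": 0}]'

```text
$.series[0]: bad value
```

Run:
```python
from h import *
st=env.state(); print(st["t"],st["eef_pos"],st["tcp_rot"],st["joints"],st["ft_force"])
im=env.read_camera("wrist"); cv2.imwrite("pics/w1.png",im[:,:,::-1])
import pickle; pickle.dump(st,open("w1.pkl","wb"))
for X in ((475,-327.5,48),(475,-327.5,12),(486.5,-98,48),(469.5,10,108)): print(X,proj("wrist",X,st))
```

```text
0.15 [ 247.84203245 -573.57527142  225.21253687] [-1.57071395e+00  8.24818661e-04 -1.16300770e+00] [-1.26858995e+00  4.91400982e-01  1.55929770e+00 -5.64473054e-06
  1.09172288e+00 -1.05579616e-01] [-0.2688441  -0.82927081 -0.11258709]
(475, -327.5, 48) [ 110.18158194 -173.01364766]
(475, -327.5, 12) [ 129.99084047 -139.44474995]
(486.5, -98, 48) [-197.82875821 -358.31144925]
(469.5, 10, 108) [-598.73700443 -605.37383106]
```

View pics/w1.png

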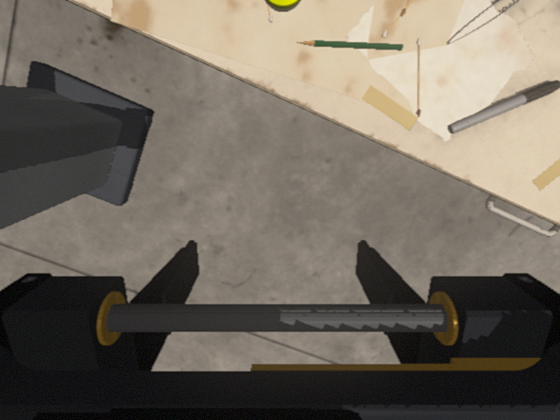

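Emit:
jog_arm --series '[{"dx": 0.025, "dy": 0.025, "dz": 0, "rx": 0, "ry": 0, "rz": 7, "gripper": 1}, {"dx": 0.025, "dy": 0.025, "dz": 0, "rx": 0, "ry": 0, "rz": 7, "gripper": 1}, {"dx": 0.025, "dy": 0.025, "dz": 0, "rx": 0, "ry": 0, "rz": 7, "gripper": 1}, {"dx": 0.025, "dy": 0.03, "dz": 0, "rx": 0, "ry": 0, "rz": 0, "gripper": 1}, {"dx": 0.03, "dy": 0.03, "dz": 0, "rx": 0, "ry": 0, "rz": 0, "gripper": 1}, {"dx": 0.03, "dy": 0.03, "dz": 0, "rx": 0, "ry": 0, "rz": 0, "gripper": 1}, {"dx": 0.03, "dy": 0.03, "dz": 0, "rx": 0, "ry": 0, "rz": 0, "gripper": 1}, {"dx": 0.02, "dy": 0.03, "dz": 0, "rx": 0, "ry": 0, "rz": 0, "gripper": 1}, {"dx": 0.017, "dy": 0.02, "dz": 0, "rx": 0, "ry": 0, "rz": 0, "gripper": 1}, {"dx": 0, "dy": 0, "dz": 0, "rx": 0, "ry": 0, "rz": 0, "gripper": 1}, {"dx": 0, "dy": 0, "dz": 0, "rx": 0, "ry": 0, "rz": 0, "gripper": 1}, {"dx": 0, "dy": 0, "dz": 0, "rx": 0, "ry": 0, "rz": 0, "gripper": 1}]'

```text
t: 1.4
eef_pos: [474.4, -329.5, 225.6]
tcp_rot: [-1.571, 0.0, -0.797]
ft_force: [0.4, 0.3, -0.1]
opening: 0.998
```

Run:
```python
from h import *
st=env.state(); print(st["t"],st["eef_pos"],st["tcp_rot"],st["joints"],st["ft_force"])
im=env.read_camera("wrist"); cv2.imwrite("pics/w2.png",im[:,:,::-1])
import pickle; pickle.dump(st,open("w2.pkl","wb"))
for X in ((475,-327.5,48),(475,-327.5,12),(486.5,-98,48),(469.5,10,108)): print(X,proj("wrist",X,st))
```

```text
1.4 [ 474.37537777 -329.46126613  225.57761913] [-1.57097410e+00  4.35266077e-05 -7.97130555e-01] [-7.21306349e-01  4.23533833e-01  1.67800450e+00 -2.01713332e-04
  1.04011120e+00  7.59262993e-02] [ 0.41975935  0.32259828 -0.1313887 ]
(475, -327.5, 48) [275.43604505 188.14979944]
(475, -327.5, 12) [275.57095821 181.08242801]
(486.5, -98, 48) [110.52990428  15.33145499]
(469.5, 10, 108) [ -73.73844702 -111.56067693]
```

View pics/w2.png

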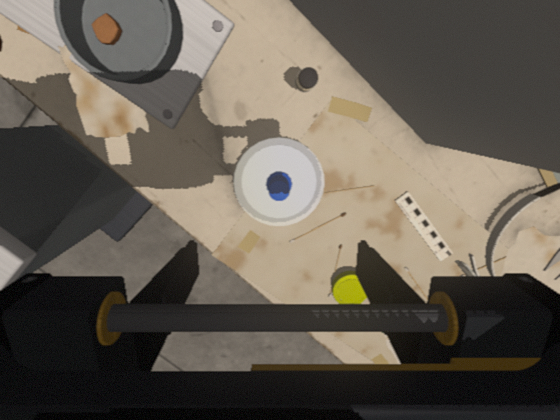

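Run:
```python
from h import *
import pickle; st=pickle.load(open("w2.pkl","rb"))
im=cv2.imread("pics/w2.png")
cv2.imwrite("pics/w2z.png",cv2.resize(im[120:240,200:360],None,fx=5,fy=5,interpolation=cv2.INTER_CUBIC))
print(ray("wrist",279.5,182,12,st),ray("wrist",279,187,48,st))
print("pot",ray("wrist",116,22,48,st))
```

```text
[ 477.53246162 -331.73270659   12.        ] [ 478.70005632 -329.41438335   48.        ]
pot [ 485.52348983 -105.00011292   48.        ]
```

View pics/w2z.png

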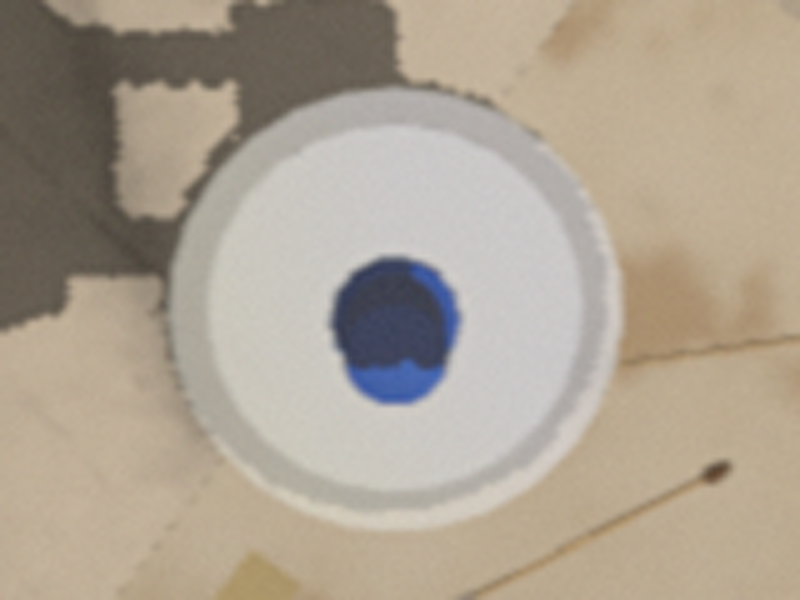

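Emit:
jog_arm --series '[{"dx": 0.002, "dy": 0, "dz": -0.04, "rx": 0, "ry": 0, "rz": 0, "gripper": 1}, {"dx": 0, "dy": 0, "dz": -0.04, "rx": 0, "ry": 0, "rz": 0, "gripper": 1}, {"dx": 0, "dy": 0, "dz": -0.04, "rx": 0, "ry": 0, "rz": 0, "gripper": 1}, {"dx": 0, "dy": 0, "dz": -0.02, "rx": 0, "ry": 0, "rz": 0, "gripper": 1}, {"dx": 0, "dy": 0, "dz": 0, "rx": 0, "ry": 0, "rz": 0, "gripper": 1}, {"dx": 0, "dy": 0, "dz": 0, "rx": 0, "ry": 0, "rz": 0, "gripper": 1}]'

```text
t: 2.05
eef_pos: [476.7, -329.6, 86.1]
tcp_rot: [-1.571, -0.0, -0.798]
ft_force: [-0.6, -0.3, -0.2]
opening: 0.997
```

Run:
```python
from h import *
st=env.state(); print(st["t"],st["eef_pos"],st["tcp_rot"],st["ft_force"])
im=env.read_camera("wrist"); cv2.imwrite("pics/w3.png",im[:,:,::-1])
import pickle; pickle.dump(st,open("w3.pkl","wb"))
for X in ((477,-330,48),(477,-330,12)): print(X,proj("wrist",X,st))
```

```text
2.05 [ 476.68742029 -329.56760973   86.12906261] [-1.57084206e+00 -1.26838200e-04 -7.97550422e-01] [-0.60430118 -0.2566971  -0.16259563]
(477, -330, 48) [276.68070545 239.59204981]
(477, -330, 12) [276.70762615 221.63321374]
```

View pics/w3.png

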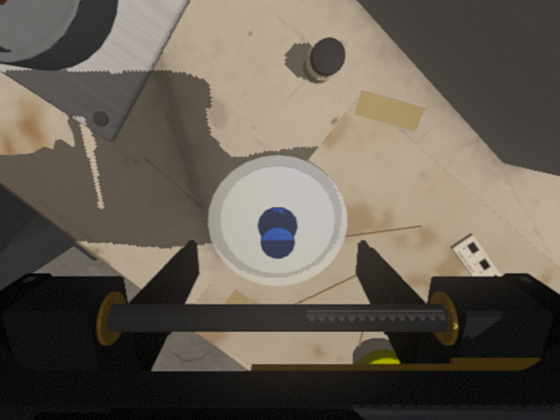

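Emit:
jog_arm --series '[{"dx": 0, "dy": 0, "dz": -0.03, "rx": 0, "ry": 0, "rz": 0, "gripper": 1}, {"dx": 0, "dy": 0, "dz": -0.02, "rx": 0, "ry": 0, "rz": 0, "gripper": 1}, {"dx": 0, "dy": 0, "dz": -0.007, "rx": 0, "ry": 0, "rz": 0, "gripper": 1}, {"dx": 0, "dy": 0, "dz": 0, "rx": 0, "ry": 0, "rz": 0, "gripper": 1}, {"dx": 0, "dy": 0, "dz": 0, "rx": 0, "ry": 0, "rz": 0, "gripper": 0.5}, {"dx": 0, "dy": 0, "dz": 0, "rx": 0, "ry": 0, "rz": 0, "gripper": 0.3}, {"dx": 0, "dy": 0, "dz": 0, "rx": 0, "ry": 0, "rz": 0, "gripper": 0}, {"dx": 0, "dy": 0, "dz": 0, "rx": 0, "ry": 0, "rz": 0, "gripper": 0}, {"dx": 0, "dy": 0, "dz": 0, "rx": 0, "ry": 0, "rz": 0, "gripper": 0}, {"dx": 0, "dy": 0, "dz": 0, "rx": 0, "ry": 0, "rz": 0, "gripper": 0}, {"dx": 0, "dy": 0, "dz": 0, "rx": 0, "ry": 0, "rz": 0, "gripper": 0}, {"dx": 0, "dy": 0, "dz": 0, "rx": 0, "ry": 0, "rz": 0, "gripper": 0}]'

```text
t: 3.3
eef_pos: [476.9, -328.8, 28.6]
tcp_rot: [-1.571, -0.0, -0.796]
ft_force: [0.2, -0.1, -0.3]
opening: 0.384
```

Emit:
jog_arm --series '[{"dx": 0, "dy": 0, "dz": 0, "rx": 0, "ry": 0, "rz": 0, "gripper": 0}, {"dx": 0, "dy": 0, "dz": 0, "rx": 0, "ry": 0, "rz": 0, "gripper": 0}, {"dx": 0, "dy": 0, "dz": 0, "rx": 0, "ry": 0, "rz": 0, "gripper": 0}, {"dx": 0, "dy": 0, "dz": 0, "rx": 0, "ry": 0, "rz": 0, "gripper": 0}, {"dx": 0, "dy": 0, "dz": 0, "rx": 0, "ry": 0, "rz": 0, "gripper": 0}]'

```text
t: 3.8
eef_pos: [476.9, -328.8, 28.6]
tcp_rot: [-1.571, -0.0, -0.796]
ft_force: [0.6, -0.8, -0.4]
opening: 0.237
```

Emit:
jog_arm --series '[{"dx": 0, "dy": 0, "dz": 0, "rx": 0, "ry": 0, "rz": 0, "gripper": 0}, {"dx": 0, "dy": 0, "dz": 0, "rx": 0, "ry": 0, "rz": 0, "gripper": 0}, {"dx": 0, "dy": 0, "dz": 0, "rx": 0, "ry": 0, "rz": 0, "gripper": 0}, {"dx": 0, "dy": 0, "dz": 0.01, "rx": 0, "ry": 0, "rz": 0, "gripper": 0}, {"dx": 0, "dy": 0, "dz": 0.02, "rx": 0, "ry": 0, "rz": 0, "gripper": 0}, {"dx": 0, "dy": 0, "dz": 0.02, "rx": 0, "ry": 0, "rz": 0, "gripper": 0}, {"dx": 0, "dy": 0, "dz": 0.02, "rx": 0, "ry": 0, "rz": 0, "gripper": 0}, {"dx": 0, "dy": 0, "dz": 0.02, "rx": 0, "ry": 0, "rz": 0, "gripper": 0}, {"dx": 0, "dy": 0, "dz": 0, "rx": 0, "ry": 0, "rz": 0, "gripper": 0}, {"dx": 0, "dy": 0, "dz": 0, "rx": 0, "ry": 0, "rz": 0, "gripper": 0}]'

```text
t: 4.8
eef_pos: [476.8, -328.6, 118.8]
tcp_rot: [-1.571, -0.001, -0.796]
ft_force: [0.6, -0.1, -2.3]
opening: 0.241
```

Run:
```python
from h import *
st=env.state(); print(st["t"],st["eef_pos"],st["tcp_rot"],st["ft_force"],st["opening"])
im=env.read_camera("wrist"); im2=env.read_camera("side")
cv2.imwrite("pics/w4.png",np.hstack([im,im2])[:,:,::-1])
cv2.imwrite("pics/w4s.png",cv2.resize(np.hstack([im,im2]),None,fx=.71,fy=.71)[:,:,::-1])
import pickle; pickle.dump(st,open("w4.pkl","wb"))
```

```text
4.8 [ 476.78377048 -328.62485462  118.79405966] [-1.57073422e+00 -5.97787234e-04 -7.96458706e-01] [ 0.62802237 -0.07040535 -2.32982183] 0.24058835979649631
```

View pics/w4s.png

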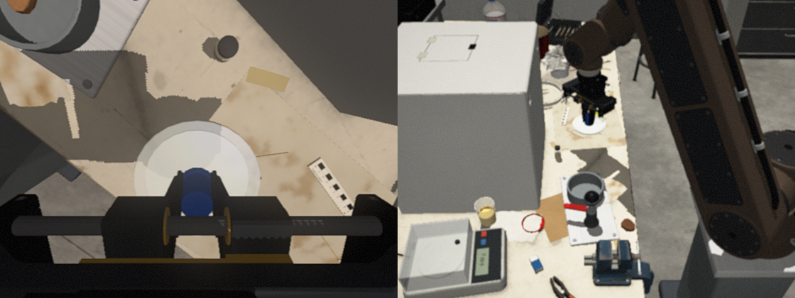

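Emit:
jog_arm --series '[{"dx": -0.005, "dy": 0.02, "dz": 0.02, "rx": 0, "ry": 0, "rz": 0, "gripper": 0}, {"dx": -0.005, "dy": 0.02, "dz": 0.02, "rx": 0, "ry": 0, "rz": 0, "gripper": 0}, {"dx": -0.005, "dy": 0.025, "dz": 0.01, "rx": 0, "ry": 0, "rz": 0, "gripper": 0}, {"dx": -0.005, "dy": 0.025, "dz": 0, "rx": 0, "ry": 0, "rz": 0, "gripper": 0}, {"dx": -0.005, "dy": 0.025, "dz": 0, "rx": 0, "ry": 0, "rz": 0, "gripper": 0}, {"dx": -0.005, "dy": 0.025, "dz": 0, "rx": 0, "ry": 0, "rz": 0, "gripper": 0}, {"dx": -0.005, "dy": 0.02, "dz": 0, "rx": 0, "ry": 0, "rz": 0, "gripper": 0}, {"dx": -0.005, "dy": 0.02, "dz": 0, "rx": 0, "ry": 0, "rz": 0, "gripper": 0}, {"dx": 0, "dy": 0, "dz": 0, "rx": 0, "ry": 0, "rz": 0, "gripper": 0}, {"dx": 0, "dy": 0, "dz": 0, "rx": 0, "ry": 0, "rz": 0, "gripper": 0}, {"dx": 0, "dy": 0, "dz": 0, "rx": 0, "ry": 0, "rz": 0, "gripper": 0}]'

```text
t: 6.0
eef_pos: [437.2, -149.5, 168.3]
tcp_rot: [-1.571, 0.0, -0.797]
ft_force: [-0.1, -0.7, -0.9]
opening: 0.244
```

Run:
```python
from h import *
st=env.state(); print(st["t"],st["eef_pos"],st["tcp_rot"],st["ft_force"],st["opening"])
im=env.read_camera("wrist"); 
import pickle; pickle.dump(st,open("w5.pkl","wb"))
o=im[:,:,::-1].copy(); cv2.imwrite("pics/w5raw.png",o)
def circ(C,r,z,col):
    P=np.array([proj("wrist",(C[0]+r*np.cos(a),C[1]+r*np.sin(a),z),st) for a in np.linspace(0,6.283,60)])
    cv2.polylines(o,[P.round().astype(int)],True,col,1)
circ((486.5,-98),56,48,(0,0,255)); circ((486.5,-98),50,48,(0,255,0))
e=st["eef_pos"]; circ((e[0],e[1]-1),56,e[2]-28.6+12,(255,0,255))
cv2.imwrite("pics/w5.png",o)
```

```text
6.0 [ 437.19317695 -149.46051517  168.34991942] [-1.57094328e+00  5.36914337e-05 -7.96829153e-01] [-0.14651752 -0.66607907 -0.94386048] 0.2442349898787342
```

View pics/w5.png

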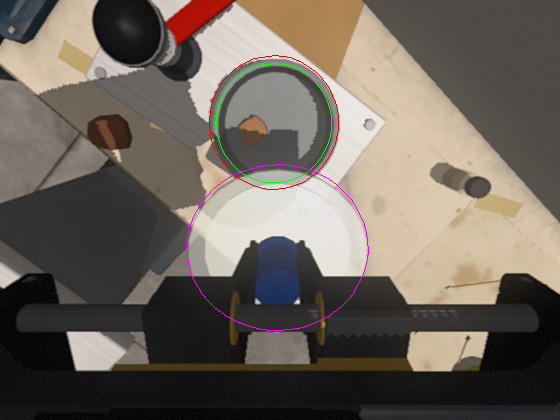

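Run:
```python
import cv2
o=cv2.imread("pics/w5.png"); cv2.imwrite("pics/w5z.png",cv2.resize(o[40:200,180:380],None,fx=4,fy=4,interpolation=cv2.INTER_NEAREST))
```

```text
(no output)
```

View pics/w5z.png

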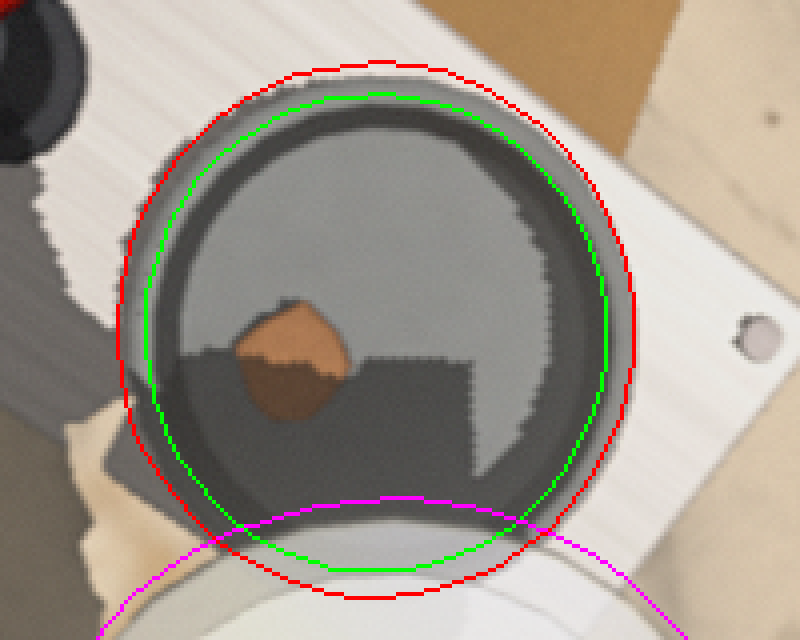

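Run:
```python
import cv2
o=cv2.imread("pics/w5.png"); cv2.imwrite("pics/w5y.png",cv2.resize(o[150:300,170:390],None,fx=3.6,fy=3.6,interpolation=cv2.INTER_NEAREST))
```

```text
(no output)
```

View pics/w5y.png

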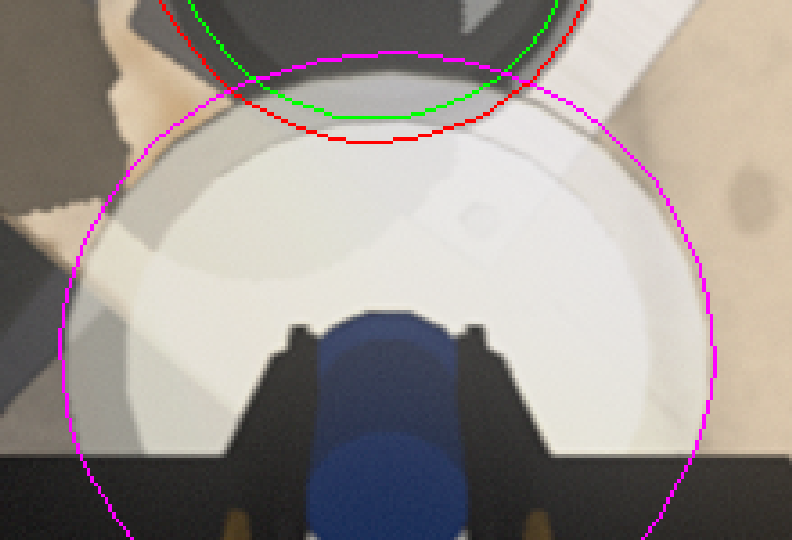

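Emit:
jog_arm --series '[{"dx": 0.017, "dy": 0.017, "dz": 0, "rx": 0, "ry": 0, "rz": 0, "gripper": 0}, {"dx": 0.017, "dy": 0.017, "dz": 0, "rx": 0, "ry": 0, "rz": 0, "gripper": 0}, {"dx": 0.017, "dy": 0.018, "dz": 0, "rx": 0, "ry": 0, "rz": 0, "gripper": 0}, {"dx": 0, "dy": 0, "dz": -0.02, "rx": 0, "ry": 0, "rz": 0, "gripper": 0}, {"dx": 0, "dy": 0, "dz": -0.02, "rx": 0, "ry": 0, "rz": 0, "gripper": 0}, {"dx": 0, "dy": 0, "dz": -0.02, "rx": 0, "ry": 0, "rz": 0, "gripper": 0}, {"dx": 0, "dy": 0, "dz": -0.02, "rx": 0, "ry": 0, "rz": 0, "gripper": 0}, {"dx": 0, "dy": 0, "dz": 0, "rx": 0, "ry": 0, "rz": 0, "gripper": 0}, {"dx": 0, "dy": 0, "dz": 0, "rx": 0, "ry": 0, "rz": 0, "gripper": 0}, {"dx": 0, "dy": 0, "dz": 0, "rx": 0, "ry": 0, "rz": 0, "gripper": 0}]'

```text
t: 7.05
eef_pos: [488.4, -97.2, 89.5]
tcp_rot: [-1.57, -0.001, -0.797]
ft_force: [0.7, -0.5, -1.1]
opening: 0.239
```

Run:
```python
from h import *
st=env.state(); print(st["t"],st["eef_pos"],st["tcp_rot"],st["ft_force"],st["opening"])
im=env.read_camera("wrist"); s=env.read_camera("side")
cv2.imwrite("pics/w6.png",im[:,:,::-1])
cv2.imwrite("pics/s6.png",cv2.resize(s[180:350,190:345],None,fx=3.5,fy=3.5)[:,:,::-1])
```

```text
7.05 [488.3730057  -97.15409845  89.46975253] [-1.57024552e+00 -1.16679137e-03 -7.96892873e-01] [ 0.65285131 -0.54358135 -1.11118181] 0.2393383633855527
```

View pics/w6.png

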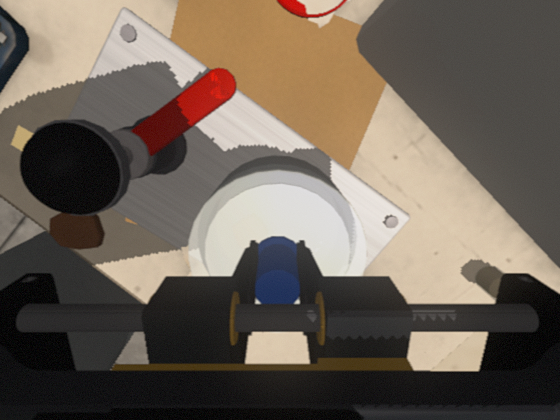

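View pics/s6.png

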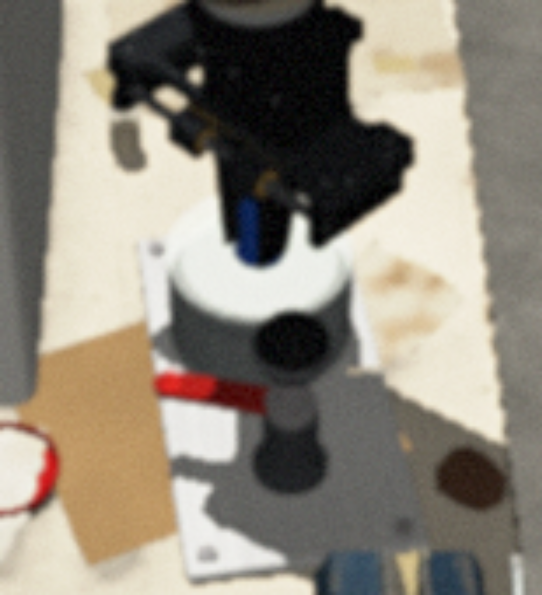

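Emit:
jog_arm --series '[{"dx": 0, "dy": 0, "dz": -0.005, "rx": 0, "ry": 0, "rz": 0, "gripper": 0}, {"dx": 0, "dy": 0, "dz": -0.005, "rx": 0, "ry": 0, "rz": 0, "gripper": 0}, {"dx": 0, "dy": 0, "dz": -0.004, "rx": 0, "ry": 0, "rz": 0, "gripper": 0}, {"dx": 0, "dy": 0, "dz": 0, "rx": 0, "ry": 0, "rz": 0, "gripper": 0}, {"dx": 0, "dy": 0, "dz": 0, "rx": 0, "ry": 0, "rz": 0, "gripper": 0}]'

```text
t: 7.65
eef_pos: [487.8, -96.7, 74.5]
tcp_rot: [-1.571, 0.0, -0.796]
ft_force: [-0.5, -0.1, -1.2]
opening: 0.242
```

Emit:
jog_arm --series '[{"dx": 0, "dy": 0, "dz": -0.002, "rx": 0, "ry": 0, "rz": 0, "gripper": 0}, {"dx": 0, "dy": 0, "dz": -0.001, "rx": 0, "ry": 0, "rz": 0, "gripper": 0}, {"dx": 0, "dy": 0, "dz": 0, "rx": 0, "ry": 0, "rz": 0, "gripper": 0}, {"dx": 0, "dy": 0, "dz": 0, "rx": 0, "ry": 0, "rz": 0, "gripper": 0}]'

```text
t: 8.05
eef_pos: [487.9, -96.8, 71.7]
tcp_rot: [-1.571, -0.0, -0.796]
ft_force: [0.6, 0.3, -1.3]
opening: 0.241
```

Emit:
jog_arm --series '[{"dx": 0, "dy": 0, "dz": -0.001, "rx": 0, "ry": 0, "rz": 0, "gripper": 0}, {"dx": 0, "dy": 0, "dz": 0, "rx": 0, "ry": 0, "rz": 0, "gripper": 0}, {"dx": 0, "dy": 0, "dz": 0, "rx": 0, "ry": 0, "rz": 0, "gripper": 0}]'

```text
t: 8.35
eef_pos: [487.9, -96.8, 70.6]
tcp_rot: [-1.571, -0.0, -0.797]
ft_force: [0.3, -0.1, -1.3]
opening: 0.241
```

Emit:
jog_arm --series '[{"dx": 0, "dy": 0, "dz": -0.001, "rx": 0, "ry": 0, "rz": 0, "gripper": 0}, {"dx": 0, "dy": 0, "dz": 0, "rx": 0, "ry": 0, "rz": 0, "gripper": 0}, {"dx": 0, "dy": 0, "dz": 0, "rx": 0, "ry": 0, "rz": 0, "gripper": 0}]'

```text
t: 8.65
eef_pos: [487.9, -96.7, 70.5]
tcp_rot: [-1.571, -0.001, -0.796]
ft_force: [-3.6, 0.5, 13.3]
opening: 0.242
```

Emit:
jog_arm --series '[{"dx": 0, "dy": 0, "dz": 0.001, "rx": 0, "ry": 0, "rz": 0, "gripper": 0}, {"dx": 0, "dy": 0, "dz": 0, "rx": 0, "ry": 0, "rz": 0, "gripper": 0}, {"dx": 0, "dy": 0, "dz": 0, "rx": 0, "ry": 0, "rz": 0, "gripper": 0.4}, {"dx": 0, "dy": 0, "dz": 0, "rx": 0, "ry": 0, "rz": 0, "gripper": 0.8}, {"dx": 0, "dy": 0, "dz": 0, "rx": 0, "ry": 0, "rz": 0, "gripper": 0.8}, {"dx": 0, "dy": 0, "dz": 0, "rx": 0, "ry": 0, "rz": 0, "gripper": 0.8}, {"dx": 0, "dy": 0, "dz": 0, "rx": 0, "ry": 0, "rz": 0, "gripper": 0.8}, {"dx": 0, "dy": 0, "dz": 0, "rx": 0, "ry": 0, "rz": 0, "gripper": 0.8}]'

```text
t: 9.45
eef_pos: [487.9, -96.8, 70.6]
tcp_rot: [-1.571, -0.0, -0.797]
ft_force: [0.0, -0.2, -0.9]
opening: 0.686
```

Run:
```python
from h import *
st=env.state(); print(st["t"],st["eef_pos"],st["opening"],st["ft_force"])
im=env.read_camera("wrist")
cv2.imwrite("pics/w7.png",im[:,:,::-1])
```

```text
9.45 [487.87783282 -96.75043823  70.62799179] 0.6861272254884517 [ 0.0059291  -0.15975343 -0.93627537]
```

View pics/w7.png

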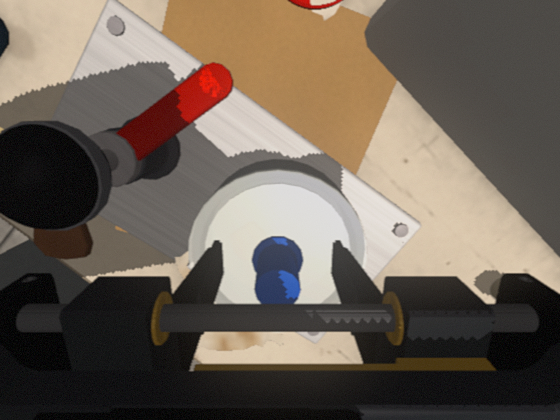

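Emit:
jog_arm --series '[{"dx": 0, "dy": 0, "dz": 0.02, "rx": 0, "ry": 0, "rz": 0, "gripper": 1}, {"dx": 0, "dy": 0, "dz": 0.04, "rx": 0, "ry": 0, "rz": 0, "gripper": 1}, {"dx": 0, "dy": 0, "dz": 0.04, "rx": 0, "ry": 0, "rz": 0, "gripper": 1}, {"dx": 0, "dy": 0, "dz": 0.04, "rx": 0, "ry": 0, "rz": 0, "gripper": 1}, {"dx": -0.02, "dy": 0.015, "dz": 0, "rx": 0, "ry": 0, "rz": 0, "gripper": 1}, {"dx": -0.02, "dy": 0.015, "dz": 0, "rx": 0, "ry": 0, "rz": 0, "gripper": 1}, {"dx": -0.02, "dy": 0.017, "dz": 0, "rx": 0, "ry": 0, "rz": 0, "gripper": 1}, {"dx": 0, "dy": 0, "dz": 0, "rx": 0, "ry": 0, "rz": 0, "gripper": 1}, {"dx": 0, "dy": 0, "dz": 0, "rx": 0, "ry": 0, "rz": 0, "gripper": 1}, {"dx": 0, "dy": 0, "dz": 0, "rx": 0, "ry": 0, "rz": 0, "gripper": 1}]'

```text
t: 10.5
eef_pos: [428.6, -50.2, 210.7]
tcp_rot: [-1.571, -0.001, -0.797]
ft_force: [0.2, 0.1, 0.5]
opening: 0.998
```

Run:
```python
from h import *
st=env.state(); print(st["t"],st["eef_pos"],st["tcp_rot"],st["ft_force"],st["opening"])
im=env.read_camera("wrist"); s=env.read_camera("side")
import pickle; pickle.dump(st,open("w8.pkl","wb"))
o=im[:,:,::-1].copy(); cv2.imwrite("pics/w8raw.png",o)
def circ(C,r,z,col):
    P=np.array([proj("wrist",(C[0]+r*np.cos(a),C[1]+r*np.sin(a),z),st) for a in np.linspace(0,6.283,60)])
    cv2.polylines(o,[P.round().astype(int)],True,col,1)
circ((488,-97.5),56,54,(0,0,255)); circ((470,10.5),21.5,108,(0,255,0)); circ((488,-97.5),12,90,(0,255,255))
cv2.imwrite("pics/w8.png",o)
cv2.imwrite("pics/s8.png",cv2.resize(s[180:350,190:345],None,fx=3.5,fy=3.5)[:,:,::-1])
```

```text
10.5 [428.60732808 -50.16551695 210.73065214] [-1.57053548e+00 -6.54735544e-04 -7.96603570e-01] [0.17048957 0.13772521 0.47272313] 0.9982304319138658
```

View pics/w8.png

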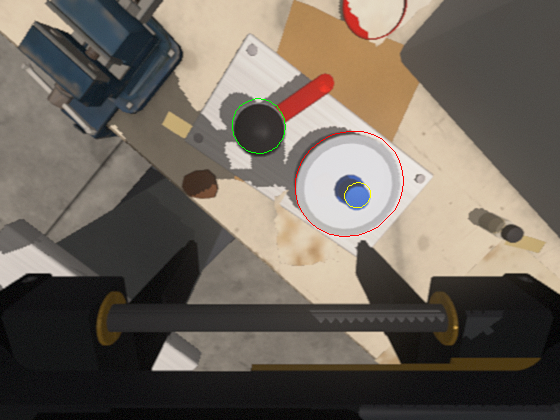

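View pics/s8.png

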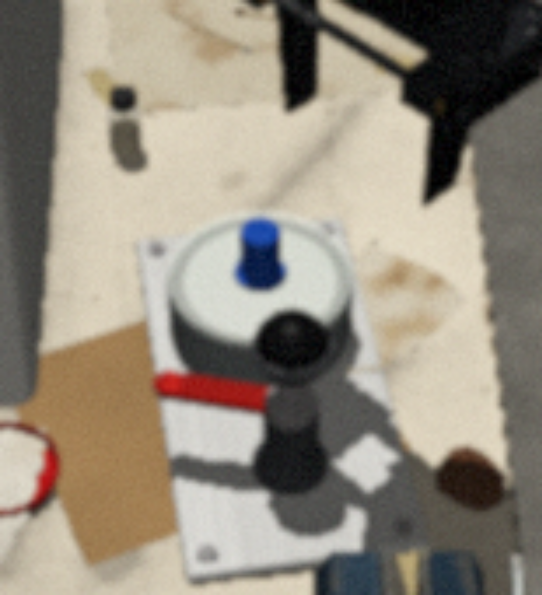

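Emit:
jog_arm --series '[{"dx": 0.02, "dy": 0.03, "dz": 0, "rx": 0, "ry": 0, "rz": 0, "gripper": 1}, {"dx": 0.022, "dy": 0.031, "dz": 0, "rx": 0, "ry": 0, "rz": 0, "gripper": 1}, {"dx": 0, "dy": 0, "dz": -0.02, "rx": 0, "ry": 0, "rz": 0, "gripper": 1}, {"dx": 0, "dy": 0, "dz": -0.03, "rx": 0, "ry": 0, "rz": 0, "gripper": 1}, {"dx": 0, "dy": 0, "dz": 0, "rx": 0, "ry": 0, "rz": 0, "gripper": 1}, {"dx": 0, "dy": 0, "dz": 0, "rx": 0, "ry": 0, "rz": 0, "gripper": 1}, {"dx": 0, "dy": 0, "dz": 0, "rx": 0, "ry": 0, "rz": 0, "gripper": 1}]'

```text
t: 11.3
eef_pos: [470.5, 10.9, 161.7]
tcp_rot: [-1.57, -0.001, -0.797]
ft_force: [0.2, -0.3, 0.4]
opening: 0.997
```

Run:
```python
from h import *
st=env.state(); print(st["t"],st["eef_pos"],st["tcp_rot"],st["ft_force"],st["opening"])
im=env.read_camera("wrist")
o=im[:,:,::-1].copy(); cv2.imwrite("pics/w9raw.png",o)
def circ(C,r,z,col):
    P=np.array([proj("wrist",(C[0]+r*np.cos(a),C[1]+r*np.sin(a),z),st) for a in np.linspace(0,6.283,60)])
    cv2.polylines(o,[P.round().astype(int)],True,col,1)
circ((470.5,11),21.5,108,(0,255,0))
cv2.imwrite("pics/w9.png",o)
```

```text
11.3 [470.53394878  10.90627905 161.70203885] [-1.56995323e+00 -1.20175907e-03 -7.96971753e-01] [ 0.16827877 -0.27448195  0.356776  ] 0.997471076382828
```

View pics/w9.png

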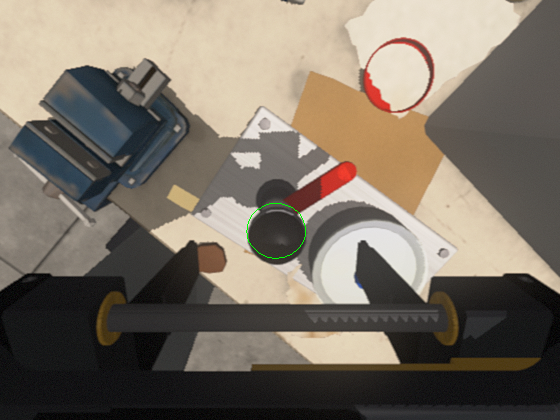

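Emit:
jog_arm --series '[{"dx": 0, "dy": 0, "dz": -0.02, "rx": 0, "ry": 0, "rz": 0, "gripper": 1}, {"dx": 0, "dy": 0, "dz": -0.02, "rx": 0, "ry": 0, "rz": 0, "gripper": 1}, {"dx": 0, "dy": 0, "dz": -0.015, "rx": 0, "ry": 0, "rz": 0, "gripper": 1}, {"dx": 0, "dy": 0, "dz": -0.006, "rx": 0, "ry": 0, "rz": 0, "gripper": 1}, {"dx": 0, "dy": 0, "dz": 0, "rx": 0, "ry": 0, "rz": 0, "gripper": 0.6}, {"dx": 0, "dy": 0, "dz": 0, "rx": 0, "ry": 0, "rz": 0, "gripper": 0.5}, {"dx": 0, "dy": 0, "dz": 0, "rx": 0, "ry": 0, "rz": 0, "gripper": 0.5}, {"dx": 0, "dy": 0, "dz": 0, "rx": 0, "ry": 0, "rz": 0, "gripper": 0.5}, {"dx": 0, "dy": 0, "dz": 0, "rx": 0, "ry": 0, "rz": 0, "gripper": 0.5}]'

```text
t: 12.25
eef_pos: [470.1, 11.3, 100.1]
tcp_rot: [-1.57, -0.001, -0.796]
ft_force: [0.4, -0.1, 0.8]
opening: 0.639
```

Emit:
jog_arm --series '[{"dx": 0, "dy": 0, "dz": 0, "rx": 0, "ry": 0, "rz": 0, "gripper": 0.3}, {"dx": 0, "dy": 0, "dz": 0, "rx": 0, "ry": 0, "rz": 0, "gripper": 0.2}, {"dx": 0, "dy": 0, "dz": 0, "rx": 0, "ry": 0, "rz": 0, "gripper": 0}, {"dx": 0, "dy": 0, "dz": 0, "rx": 0, "ry": 0, "rz": 0, "gripper": 0}, {"dx": 0, "dy": 0, "dz": 0, "rx": 0, "ry": 0, "rz": 0, "gripper": 0}, {"dx": 0, "dy": 0, "dz": 0, "rx": 0, "ry": 0, "rz": 0, "gripper": 0}, {"dx": 0, "dy": 0, "dz": 0, "rx": 0, "ry": 0, "rz": 0, "gripper": 0}, {"dx": 0, "dy": 0, "dz": 0, "rx": 0, "ry": 0, "rz": 0, "gripper": 0}]'

```text
t: 13.05
eef_pos: [470.2, 11.0, 99.8]
tcp_rot: [-1.57, -0.001, -0.797]
ft_force: [2.2, -5.2, 0.5]
opening: 0.449
```

Emit:
jog_arm --series '[{"dx": 0, "dy": 0, "dz": 0, "rx": 0, "ry": 0, "rz": -4, "gripper": 0}, {"dx": 0, "dy": 0, "dz": 0, "rx": 0, "ry": 0, "rz": -4, "gripper": 0}, {"dx": 0, "dy": 0, "dz": 0, "rx": 0, "ry": 0, "rz": -4, "gripper": 0}, {"dx": 0, "dy": 0, "dz": 0, "rx": 0, "ry": 0, "rz": -4, "gripper": 0}, {"dx": 0, "dy": 0, "dz": 0, "rx": 0, "ry": 0, "rz": -4, "gripper": 0}, {"dx": 0, "dy": 0, "dz": 0, "rx": 0, "ry": 0, "rz": 0, "gripper": 0}, {"dx": 0, "dy": 0, "dz": 0, "rx": 0, "ry": 0, "rz": 0, "gripper": 0}]'

```text
t: 13.75
eef_pos: [470.8, 10.3, 99.8]
tcp_rot: [-1.57, -0.002, -1.146]
ft_force: [2.8, -12.3, -2.1]
opening: 0.441
```

Run:
```python
from h import *
st=env.state(); print(st["t"],st["eef_pos"],st["tcp_rot"],st["ft_force"],st["moment"],st["opening"])
im=env.read_camera("wrist"); s=env.read_camera("side");
cv2.imwrite("pics/w10.png",im[:,:,::-1])
cv2.imwrite("pics/s10.png",cv2.resize(s[180:350,190:345],None,fx=3.5,fy=3.5)[:,:,::-1])
```

```text
13.75 [470.7905119   10.27775011  99.76491551] [-1.56961376 -0.0019691  -1.14572672] [  2.8343998  -12.28191852  -2.11798411] [-2.12936955 -0.56798579 -0.20218578] 0.4414079650414196
```

View pics/w10.png

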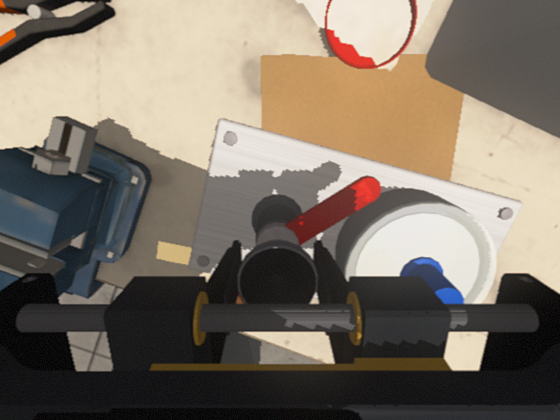

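View pics/s10.png

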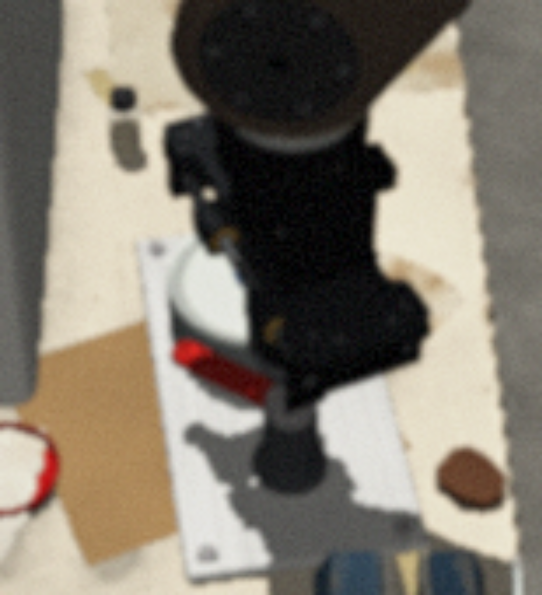

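Emit:
jog_arm --series '[{"dx": 0, "dy": -0.001, "dz": 0, "rx": 0, "ry": 0, "rz": -4, "gripper": 0}, {"dx": 0, "dy": 0, "dz": 0, "rx": 0, "ry": 0, "rz": -4, "gripper": 0}, {"dx": 0, "dy": 0, "dz": 0, "rx": 0, "ry": 0, "rz": -4, "gripper": 0}, {"dx": 0, "dy": 0, "dz": 0, "rx": 0, "ry": 0, "rz": -4, "gripper": 0}, {"dx": 0, "dy": 0, "dz": 0, "rx": 0, "ry": 0, "rz": -4, "gripper": 0}, {"dx": 0, "dy": 0, "dz": 0, "rx": 0, "ry": 0, "rz": -4, "gripper": 0}, {"dx": 0, "dy": 0, "dz": 0, "rx": 0, "ry": 0, "rz": -4, "gripper": 0}, {"dx": 0, "dy": 0, "dz": 0, "rx": 0, "ry": 0, "rz": -4, "gripper": 0}, {"dx": 0, "dy": 0, "dz": 0, "rx": 0, "ry": 0, "rz": -4, "gripper": 0}, {"dx": 0, "dy": 0, "dz": 0, "rx": 0, "ry": 0, "rz": -4, "gripper": 0}, {"dx": 0, "dy": 0, "dz": 0, "rx": 0, "ry": 0, "rz": 0, "gripper": 0}, {"dx": 0, "dy": 0, "dz": 0, "rx": 0, "ry": 0, "rz": 0, "gripper": 0}]'

```text
t: 15.05
eef_pos: [470.9, 8.4, 99.8]
tcp_rot: [-1.568, -0.002, -1.843]
ft_force: [3.7, -23.1, -1.6]
opening: 0.448
```

Run:
```python
from h import *
st=env.state(); print(st["t"],st["eef_pos"],st["tcp_rot"],st["ft_force"],st["opening"],st["joints"])
im=env.read_camera("wrist")
o=im[:,:,::-1].copy()
cv2.imwrite("pics/w11.png",o)
import pickle; pickle.dump(st,open("w11.pkl","wb"))
for b in(470.5,10,64),(488,-97.5,64),(488,-97.5,90):print(proj("wrist",b,st))
```

```text
15.05 [470.91113444   8.39095923  99.79051968] [-1.56811502e+00 -1.80459815e-03 -1.84344676e+00] [  3.716421   -23.11982839  -1.64803106] 0.44845743003317 [-0.12133932  0.46571705  2.05983521 -0.00379973  0.61366513  1.72520886]
[274.11206497 243.10805474]
[429.06731605 176.65156131]
[450.89880201 186.04584214]
```

View pics/w11.png

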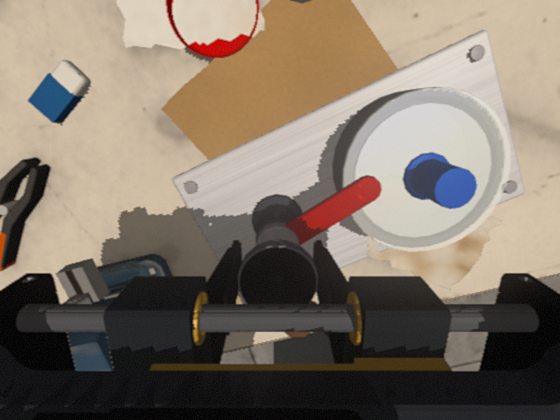

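Run:
```python
from h import *
import pickle; st=pickle.load(open("w11.pkl","rb"))
tip=ray("wrist",369,189,64,st); root=ray("wrist",298,233,64,st); hb=ray("wrist",432,174,57,st); ht=ray("wrist",455,187,90,st); pl=ray("wrist",431.5,169,54,st)
print(tip,root,hb,ht,pl)
d=tip-root; print("bar dir",np.degrees(np.arctan2(d[1],d[0])))
for h in(hb,ht,pl):
    v=h-tip; print(np.degrees(np.arctan2(v[1],v[0])))
    w=h-np.array([471.,8.5,0])
    print(" from pivot",np.degrees(np.arctan2(w[1],w[0])))
im=cv2.imread("pics/w11.png"); cv2.imwrite("pics/w11z.png",cv2.resize(im[70:270,260:530],None,fx=2.9,fy=2.9,interpolation=cv2.INTER_CUBIC))
```

```text
[490.36397724 -59.14752908  64.        ] [473.25400437  -7.48100749  64.        ] [ 486.93451329 -102.56078241   57.        ] [486.83190796 -99.64452777  90.        ] [ 489.42423744 -103.97480246   54.        ]
bar dir -71.6771071756503
-94.51674523582714
 from pivot -81.83517392028655
-94.98461243400871
 from pivot -81.67129999746524
-91.20094832619031
 from pivot -80.69713144410018
```

View pics/w11z.png

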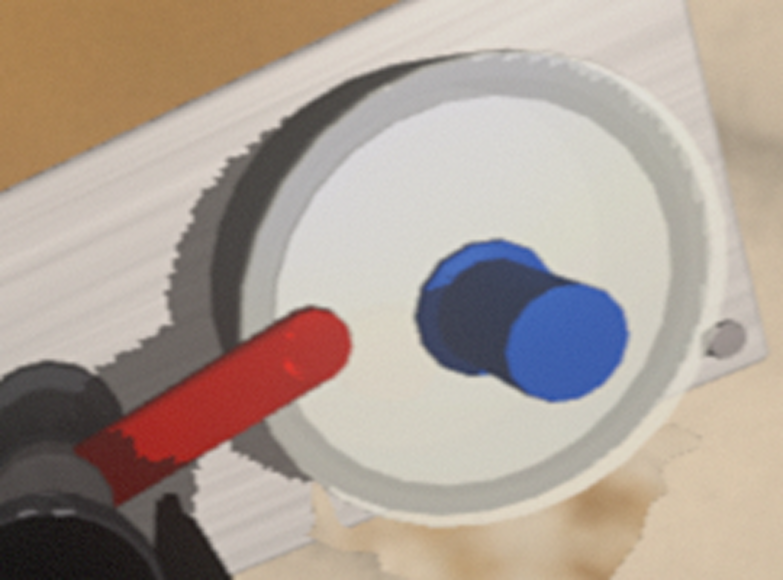

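Emit:
jog_arm --series '[{"dx": 0, "dy": -0.001, "dz": 0, "rx": 0, "ry": 0, "rz": -3, "gripper": 0}, {"dx": 0, "dy": -0.001, "dz": 0, "rx": 0, "ry": 0, "rz": -3, "gripper": 0}, {"dx": 0, "dy": 0, "dz": 0, "rx": 0, "ry": 0, "rz": -3, "gripper": 0}, {"dx": 0, "dy": 0, "dz": 0, "rx": 0, "ry": 0, "rz": -0.5, "gripper": 0}, {"dx": 0, "dy": 0, "dz": 0, "rx": 0, "ry": 0, "rz": 0, "gripper": 0}, {"dx": 0, "dy": 0, "dz": 0, "rx": 0, "ry": 0, "rz": 0, "gripper": 0}, {"dx": 0, "dy": 0, "dz": 0, "rx": 0, "ry": 0, "rz": 0, "gripper": 0}]'

```text
t: 15.8
eef_pos: [470.7, 7.7, 99.8]
tcp_rot: [-1.569, -0.0, -2.009]
ft_force: [4.0, -8.2, -1.6]
opening: 0.448
```

Run:
```python
from h import *
st=env.state(); print(st["t"],st["eef_pos"],st["tcp_rot"],st["ft_force"],st["opening"],st["joints"])
im=env.read_camera("wrist")
o=im[:,:,::-1].copy()
cv2.imwrite("pics/w12.png",o)
cv2.imwrite("pics/w12z.png",cv2.resize(o[70:270,260:530],None,fx=2.9,fy=2.9,interpolation=cv2.INTER_CUBIC))
import pickle; pickle.dump(st,open("w12.pkl","wb"))
```

```text
15.8 [470.74165616   7.71276434  99.77359504] [-1.56879147e+00 -1.32460707e-05 -2.00919549e+00] [ 4.04289428 -8.24630622 -1.56247538] 0.44767574503112684 [-1.23697097e-01  4.65629598e-01  2.06011612e+00 -1.09906227e-03
  6.13944918e-01  1.88639613e+00]
```

View pics/w12z.png

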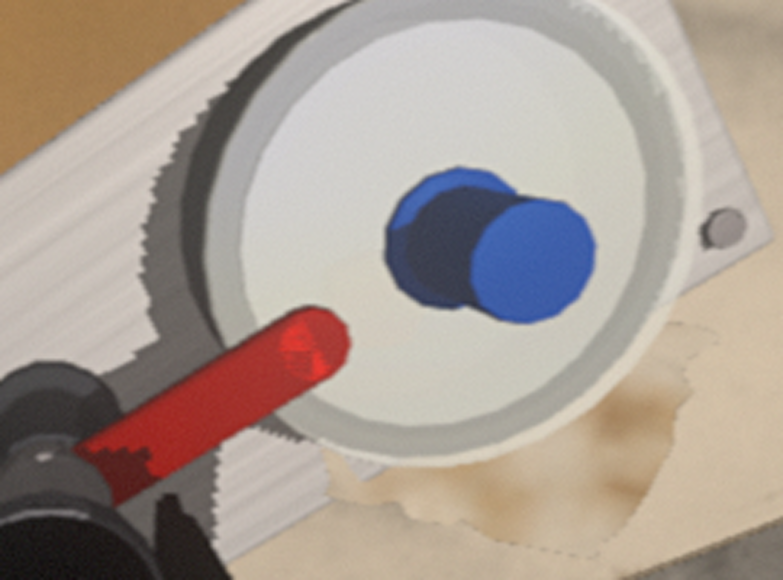

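Run:
```python
from h import *
import pickle; st=pickle.load(open("w12.pkl","rb"))
f=lambda u,v,z: ray("wrist",260+(u+.5)/2.9-.5,70+(v+.5)/2.9-.5,z,st)
tip=f(316,343,64); root=f(97,477,64); hb=f(448,238,57); ht=f(533,260,90)
A=lambda d:np.degrees(np.arctan2(d[1],d[0]))
print(tip,root,hb,ht,"bar dir",A(tip-root))
# side edges
print(A(f(292,309,64)-f(80,452,64)),A(f(345,372,64)-f(120,503,64)))
for p in((471,8,0),(470,10,0)):
  for h in(hb,ht): print("to handle",A(h-np.array(p)),end=' ')
print("root->handle",A(hb-root),A(ht-root))
# base plate edge direction (short side right) screws
e=f(250,2,8)-f(0,165,8); print("plate far edge dir",A(e))
```

```text
[479.70738603 -61.97869045  64.        ] [471.20119136  -4.88446912  64.        ] [487.37131877 -97.96071999  57.        ] [486.54161458 -99.80523601  90.        ] bar dir -81.52610647816219
-79.22831136946967 -82.4721104807729
to handle -81.2170402378516 to handle -81.79654139476496 to handle -80.8592240304068 to handle -81.43309279703337 root->handle -80.14437886520639 -80.81963851052433
plate far edge dir -83.12146084489757
```

Emit:
jog_arm --series '[{"dx": 0, "dy": -0.0005, "dz": 0, "rx": 0, "ry": 0, "rz": 0, "gripper": 0}, {"dx": 0, "dy": 0, "dz": 0, "rx": 0, "ry": 0, "rz": 0, "gripper": 0.6}, {"dx": 0, "dy": 0, "dz": 0, "rx": 0, "ry": 0, "rz": 0, "gripper": 1}, {"dx": 0, "dy": 0, "dz": 0, "rx": 0, "ry": 0, "rz": 0, "gripper": 1}, {"dx": 0, "dy": 0, "dz": 0, "rx": 0, "ry": 0, "rz": 0, "gripper": 1}, {"dx": 0, "dy": 0, "dz": 0, "rx": 0, "ry": 0, "rz": 0, "gripper": 1}, {"dx": 0, "dy": 0, "dz": 0, "rx": 0, "ry": 0, "rz": 0, "gripper": 1}, {"dx": 0, "dy": 0, "dz": 0, "rx": 0, "ry": 0, "rz": 0, "gripper": 1}]'

```text
t: 16.65
eef_pos: [469.9, 7.8, 99.7]
tcp_rot: [-1.571, -0.0, -2.009]
ft_force: [-0.4, -0.5, -0.6]
opening: 0.97
```

Emit:
jog_arm --series '[{"dx": 0, "dy": 0, "dz": 0.01, "rx": 0, "ry": 0, "rz": 0, "gripper": 1}, {"dx": 0, "dy": 0, "dz": 0.03, "rx": 0, "ry": 0, "rz": 0, "gripper": 1}, {"dx": 0, "dy": 0, "dz": 0.04, "rx": 0, "ry": 0, "rz": 0, "gripper": 1}, {"dx": 0, "dy": 0, "dz": 0.04, "rx": 0, "ry": 0, "rz": 0, "gripper": 1}, {"dx": -0.03, "dy": 0, "dz": 0.02, "rx": 0, "ry": 0, "rz": 0, "gripper": 1}, {"dx": -0.03, "dy": 0, "dz": 0, "rx": 0, "ry": 0, "rz": 0, "gripper": 1}, {"dx": 0, "dy": 0, "dz": 0, "rx": 0, "ry": 0, "rz": 0, "gripper": 1}, {"dx": 0, "dy": 0, "dz": 0, "rx": 0, "ry": 0, "rz": 0, "gripper": 1}, {"dx": 0, "dy": 0, "dz": 0, "rx": 0, "ry": 0, "rz": 0, "gripper": 1}]'

```text
t: 17.55
eef_pos: [410.7, 7.7, 239.9]
tcp_rot: [-1.57, 0.0, -2.01]
ft_force: [0.4, -0.5, -0.6]
opening: 1.0
```

Run:
```python
from h import *
st=env.state(); print(st["t"],st["eef_pos"],st["tcp_rot"],st["ft_force"],st["opening"])
im=env.read_camera("wrist");s=env.read_camera("side")
o=im[:,:,::-1].copy()
cv2.imwrite("pics/w13.png",o)
cv2.imwrite("pics/s13.png",cv2.resize(s[180:350,190:345],None,fx=3.5,fy=3.5,interpolation=cv2.INTER_CUBIC)[:,:,::-1])
import pickle; pickle.dump(st,open("w13.pkl","wb"))
```

```text
17.55 [410.68832834   7.66297308 239.85899933] [-1.57027055e+00  6.95343634e-05 -2.00956199e+00] [ 0.39617485 -0.51627461 -0.62946495] 0.9995624360759775
```

View pics/w13.png

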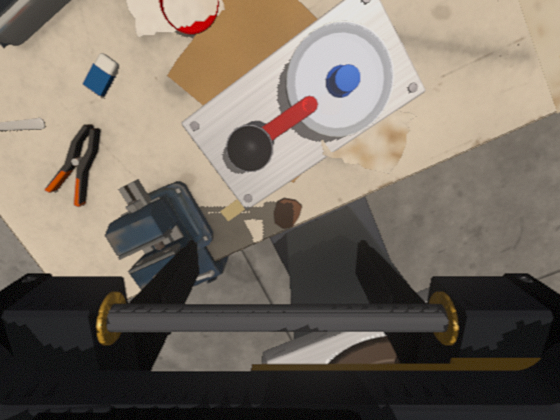

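View pics/s13.png

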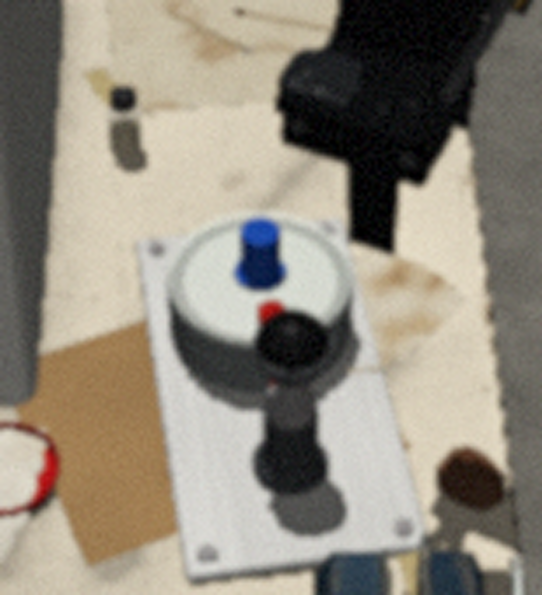

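Run:
```python
from h import *
import pickle; st=pickle.load(open("w13.pkl","rb"))
im=cv2.imread("pics/w13.png"); A=lambda d:np.degrees(np.arctan2(d[1],d[0]))
h=cv2.cvtColor(im,cv2.COLOR_BGR2HSV); m=cv2.inRange(h,(0,120,60),(8,255,255))|cv2.inRange(h,(174,120,60),(180,255,255))
m[:90]=0; m[150:]=0; m[:,:262]=0; m[:,330:]=0
ys,xs=np.nonzero(m); P=np.array([ray("wrist",x,y,64,st)[:2] for x,y in zip(xs,ys)])
vx,vy,cx,cy=cv2.fitLine(P.astype(np.float32),cv2.DIST_L2,0,.01,.01).ravel()
if vy>0: vx,vy=-vx,-vy
print(len(P),"bar dir",np.degrees(np.arctan2(vy,vx)),cx,cy)
hb=ray("wrist",338,80,54,st); ht=ray("wrist",347.5,76.5,90,st); pl=ray("wrist",339,79,54,st)
print(hb,ht); 
for q in(hb,ht): print(A(q[:2]-[cx,cy]))
t=env.read_camera("top"); cv2.imwrite("pics/t14.png",cv2.resize(t[140:280,130:330],None,fx=4,fy=4,interpolation=cv2.INTER_CUBIC)[:,:,::-1])
cv2.imwrite("pics/w13z.png",cv2.resize(im[0:200,180:430],None,fx=3,fy=3,interpolation=cv2.INTER_CUBIC))
```

```text
940 bar dir -81.71597 475.98175 -38.759758
[487.98683337 -98.36858719  54.        ] [ 487.04048484 -100.13526583   90.        ]
-78.61308439022463
-79.78595080213333
```

View pics/t14.png

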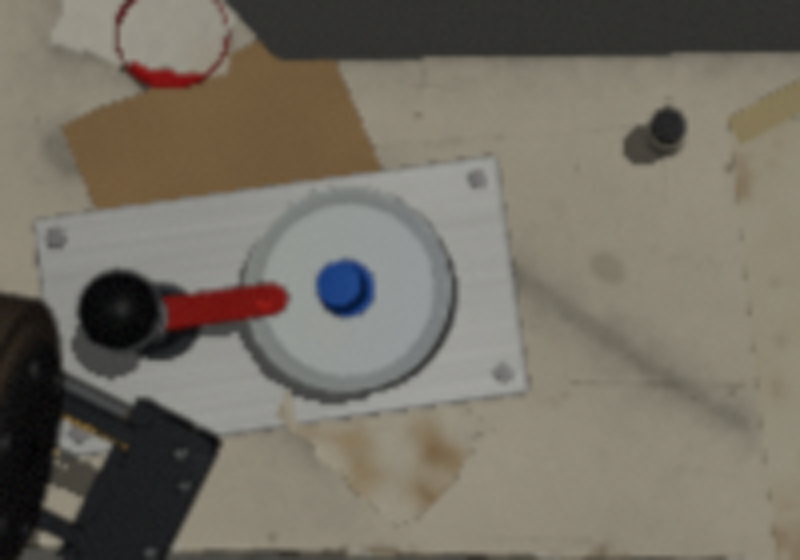

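View pics/w13z.png

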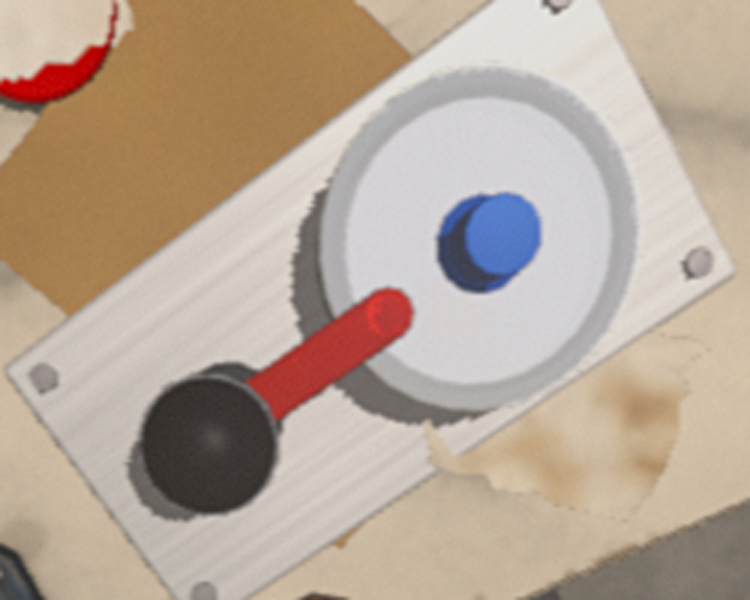

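```bash
python3 -c "
from cell import env
print(env.job_done(), env.state()['t'])"
```

```text
the job is handed in; nothing more can be done
the job is handed in; nothing more can be done
```

The pot is closed and the job is handed in at about 17.6 s of the 58 s limit. No verdict is reported.

**What I did:** I gripped the cover by its blue handle and lowered it into the mouth. It touched down at TCP height 70.5 mm against an expected 70.6 mm. I let go of it with the bar still about 70° clear. I then gripped the ball across its waist and turned it about 70° clockwise with no sign of slipping. Last, I opened the fingers and backed away.

**Last checks:**
- **Cover:** it looks flat and centred in the wrist, side and top pictures. I measured the handle at about (487, -98) to (488, -100) mm against a pot centre of about (487, -98) mm.
- **Bar:** its measured direction is -81.5° to -81.7°, against a line to the pot of about -80.8°. The top picture also shows it about 1.5° past. That is within the 9° tolerance.
- **Bystanders:** the vial and sherd stand where they were. The tub was not in my last pictures, but the arm never went near it after the first approach.

**Disagreements:**
- The wrist camera is off by about 2–3 mm along the tool's z axis.
- Because of that, the last wrist picture alone puts the handle 2–3° off the bar's line.
- The ball's axis seemed to lie about 2–3 mm further toward -y than the cameras showed. This put up to 23 N of side force on the wrist while turning, which I eased by shifting the tool.

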